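Unlock and draw back the locating pin of a welding fixture

ROBOT

A 6-joint arm with a two-finger parallel gripper is mounted at the origin on the work surface. World frame = base frame: x ahead of the robot, y to its left, z up, the work surface at z = 0. Lengths are in m, angles in rad, forces in N, time in s.
With the tool pointing down it reaches from about 0.325 to 0.775 m from the base axis. Payload 9.3 kg.
Tool frame: the origin (TCP) lies at the very end of the fingers, on their centre line; the grasp point (between the pads) lies pinch_z behind it (pinch_z is the distance from the TCP to the grasp point, in m); z points along the fingers, x is the direction in which the jaws open and shut, and the axes are right-handed (so a half turn about z gives the same grasp; the last joint's range is limited). The gripper opens to 85 mm and grips with 20 to 120 N. Pads are 22 mm wide; open, the fingers measure 114 mm over their backs; the gripper's body (76 mm by 85 mm) begins 54 mm behind the grasp point. The pads swing forward as they close: fully open they stand 13 mm farther back than shut.
Start: joints at [1.024, 0.259, 0.021, 1.334, 0, 1.418], TCP at [0.211, 0.508, 0.231] pointing down, gripper open.
Joint ranges: [-3.04, 3.04], [-0.91, 1.82], [-1.04, 1.36], [-1.92, 1.95], [-1.52, 1.45], [-3.14, 3.14]. Speed limits (rad/s): [2.22, 2.22, 2.79, 3.14, 3.14, 3.14].

INTERFACE

Orientations are given as a 3x3 rotation matrix whose columns are the frame's x, y, z axes.
In Python, from station import get_state, camera, close_job, pinch_z gives the robot as it stands.
- The arm moves only by the shell command python3 -m pendant 'ROWS'. ROWS is JSON, a list that holds one entry, the list of rows, each a list of 7 numbers: the shift along the world's x, y, z in cm, then the turn, a rotation vector about the world's x, y, z in rad, then the finger opening in cm, from 0 to 8.54. A call has 1 to 5 rows; each row is the pose to reach, as a shift and turn from the pose commanded when the call began; what a row does not reach only later rows make up. A row lasts 1/8 s, in which the tool goes at most 62.5 mm and 10.7 degrees, less where a joint would pass 70% of its speed; a pose out of reach is approached as far as the arm can. A call with a gripper value outside its range is refused whole. The fingers move at their own pace and stop on an object; the grip force is fixed at half the most. Time passes only in rows, so rows that repeat a pose let the fingers close. It gives the time, the measured TCP pose, the force and the opening at its end, in the units of the state.
- get_state(): the state, without advancing time (a new reading comes with each control period).
- camera(name): name is "side" or "top" or "wrist"; returns a dict with "color" (420x560x3 uint8, red, green, blue), "vertical_fov" (degrees; the focal length in pixels is half the picture's height over the tangent of half this angle, whatever the lens; pixels are square), "cx", "cy" (the principal point, pixels), "R" (3x3) and "t" (3): a world point X has camera coordinates R X + t. Camera axes: x right, y down, z forward; pixel columns grow to the right and rows downward; lengths in m; the calibration is good to about 2 mm. A picture is of the moment at which its call begins. There is no depth.
- close_job(): hands the job in, once; it reports no verdict.
The state is a dict: "time": time; "joint_positions": joint angles; "joint_velocities": joint speeds; "tau": joint torques, N m; "position": TCP position; "tool_rot": TCP orientation; "force": force on the tool from outside, world axes, zero at the start; "torque": the same for the moment, N m; "grip_width": finger opening in m.
Only numpy, scipy, OpenCV 4.12 (cv2) and the standard library are available. Lean on these libraries where they do the work, as an engineer would, in place of code of your own. Each camera call takes 0.05 s, during which the arm holds its last target.

TASK

The tacked frame corner on the welding fixture is ready to come off: turn the lock knob beside the T-handled locating pin anticlockwise (seen from above) all the way to its stop, so that its tongue swings off the pin's collar. Then take the pin by its T-handle and draw it straight up about 35 mm, without forcing it sideways in its bush: its tip must be clear of the gusset plate with at least half of the bush's length still guiding it. Finish holding the pin still there in the gripper, ready for the frame to be slid out, with the knob at its stop and with the frame and everything lying on the table left where they were.

Things in the scene. Friction and masses are not known exactly. Their poses are not given: they have to be found in the camera images.
- fixture: Black steel fixture fixed on the table: base plate 240 x 240 x 12 mm and a C-shaped bracket (post and 50 mm wide arm) that holds the pin's upright guide bush. Origin on the table top straight below the bore; x points along the arm from the lock knob (axis at x = -70 mm, y = 0) to the bore, z up. An open toggle clamp stands at x = -55, y = +110 mm, up to 105 mm high.
- bush_top (a point): Centre of the bush head's top face, 93 mm above the table, on the bore's upright axis. The snug bore is 17 mm wide and 28 mm long, from 60 mm (the arm's underside) to 88 mm above the table (the arm's top); the wider 5 mm bush head sits on it. The gusset plate's top is lower, at 48 mm.
- lock_knob (a joint): Angle of the lock knob (rad) about its upright axis, growing anticlockwise seen from above; at 0 its tongue and grip bar lie along the fixture's +x, pointing at the pin. Starts between -0.2 and 0.2, where the tongue covers the pin's collar and holds the pin down; end stop at 1.25. It stays where it is left; friction about 0.08 N m.
- lock_knob_grip (a point): Point on the knob's axis at mid-height of its black plastic grip bar, 120 mm above the table. The bar is 44 mm long, 13 mm wide and 24 mm high (108 to 132 mm above the table) and lies along this point's x axis, above a steel tongue 22 mm wide that reaches 60 mm from the axis (100 to 106 mm above the table).
- pin: Loose steel T-handled pin, about 0.24 kg, standing in the bush. Origin at its lower tip, z along the pin. Shaft 16 mm thick to 63 mm, collar 34 mm across at 63 to 69 mm, neck 14 mm thick, cross bar at 128 mm. Seated, the collar rests on the bush head and the tip is 30 mm above the table. Let go, it drops back. Two such pins in a rack at the table's far edge are not wanted.
- pin_bar (a point): Centre of the pin's T-handle cross bar (12 mm thick round bar, 70 mm long, along this point's y axis); 158 mm above the table when the pin is seated. The bar starts within 0.5 rad of the fixture's y axis.
- frame: Loose cream-painted frame corner, 1.5 kg, on the fixture's base plate: two rails 40 wide and 30 mm high (12 to 42 mm above the table) with a 95 x 95 x 6 mm gusset plate on top (42 to 48 mm) whose 20 mm hole the pin goes through. Origin below that hole at the rails' underside. Leave it where it is.
- spare_gusset: Bystander: loose gusset plate 95 x 95 x 6 mm lying on the table; origin at the centre of its underside.
- wire_brush: Bystander: brush lying on the table beyond the frame; origin on the table under its middle.
- hammer: Bystander: hammer lying on the table; origin on the table under its middle.
- spray_can: Bystander: can 65 mm across, 190 mm high, standing about 180 mm from the pin; origin at the centre of its underside.
- dip_jar: Bystander: jar 68 mm across, 50 mm high; origin at the centre of its underside.
- offcut: Bystander: 60 mm offcut of rectangular tube, 30 mm high; origin at the centre of its underside.
Things that resemble listed ones, but are neither listed nor needed, are in the scene too. What is shaped like the pin but orange, purple or yellow is not meant.

How it is judged:
By the outcome, as a careful person would: the job done as asked, in the order asked, and still so for the second after the job is handed in, while the arm keeps its last pose, push and grip.
It also fails if it takes over 51 s, if anything falls off the work surface, if the arm or the gripper's body presses on something with over 40 N, if the wrist force passes 120 N, or if a joint passes its speed limit or range.

## Working session

There is one attempt and no reset: what is moved stays moved. The work goes in short steps, Python scripts to look and compute and a shell command to move; the robot and the scene stay as the last step left them, time stands still between calls to the robot, and variables do not carry over. Pictures are saved under pics/ and viewed, and the job is handed in when it is done.

```bash
mkdir -p pics; ls
cat > h.py <<'E'
import numpy as np,cv2
from station import get_state,camera,close_job,pinch_z
def snap(n,f):
    c=camera(n); cv2.imwrite(f'pics/{f}.png',c['color'][:,:,::-1]); np.savez(f'pics/{f}.npz',**{k:v for k,v in c.items()}); return c
def load(f): return np.load(f'pics/{f}.npz')
def ray(c,u,v):
    f=210/np.tan(np.radians(c['vertical_fov'])/2); f=f*c['color'].shape[0]/420
    d=np.array([(u-c['cx'])/f,(v-c['cy'])/f,1]); R=c['R']; return -R.T@c['t'], R.T@d
def atz(c,u,v,z):
    o,d=ray(c,u,v); return o+d*(z-o[2])/d[2]
def proj(c,X):
    f=c['color'].shape[0]/2/np.tan(np.radians(c['vertical_fov'])/2); p=c['R']@np.array(X)+c['t']; return np.array([c['cx']+f*p[0]/p[2],c['cy']+f*p[1]/p[2]])
E
python3 - <<'E'
from h import *
for n in('side','top','wrist'):
    c=snap(n,n+'0'); print(n,c['vertical_fov'],c['cx'],c['cy'],(-c['R'].T@c['t']).round(3))
s=get_state();print(s,pinch_z)
E
```

```text
pics
side 45.93243947420979 267.5748417752901 207.1552078865117 [ 0.055 -0.467  0.988]
top 48.75075950690213 284.5058904075566 212.0998929662645 [0.331 0.064 1.248]
wrist 67.61316650903048 277.1794750312364 208.8521620674666 [0.15  0.534 0.373]
{'time': 0.15, 'joint_positions': array([1.02441399e+00, 2.59062304e-01, 2.09940842e-02, 1.33369207e+00,
       4.79710850e-06, 1.41821057e+00]), 'joint_velocities': array([-0.00050971, -0.00174046,  0.00323277, -0.00220697, -0.00098636,
       -0.00026646]), 'tau': array([ 3.03688335e-03, -5.55973399e+01,  3.44660032e+01,  1.13368742e-02,
       -1.42235031e-04,  1.68619567e-05]), 'position': array([0.2109325 , 0.50774516, 0.23082818]), 'tool_rot': array([[ 3.83696914e-01,  9.23458945e-01, -5.04972774e-04],
       [ 9.23458592e-01, -3.83697217e-01, -8.21125629e-04],
       [-9.52032455e-04, -1.51258077e-04, -9.99999535e-01]]), 'force': array([ 1.13958065,  0.04609318, -0.54241356]), 'torque': array([-0.06750006,  0.04755555,  0.01139229]), 'grip_width': 0.08553575199358499} 0.0187
```

View pics/side0.png

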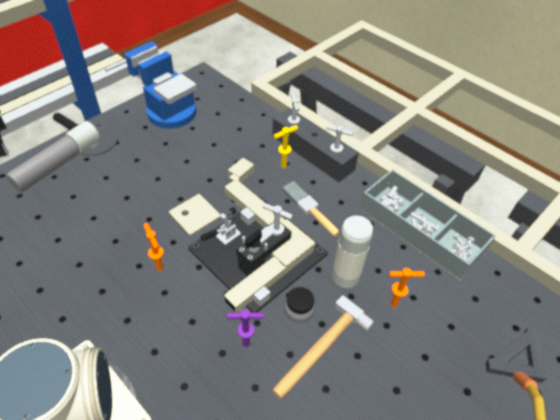

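View pics/top0.png

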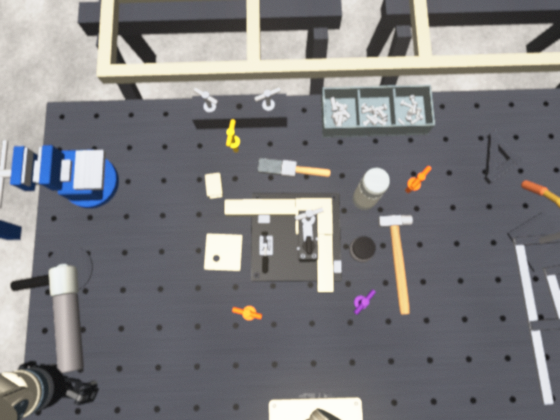

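View pics/wrist0.png

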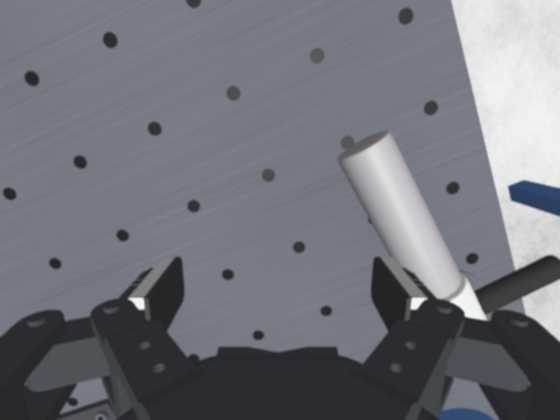

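Run:
```python
import cv2
a=cv2.imread('pics/side0.png')[180:320,180:360]; cv2.imwrite('pics/sc.png',cv2.resize(a,None,fx=4.2,fy=4.2,interpolation=2))
a=cv2.imread('pics/top0.png')[185:305,195:345]; cv2.imwrite('pics/tc.png',cv2.resize(a,None,fx=5,fy=5,interpolation=2))
```

```text
(no output)
```

View pics/sc.png

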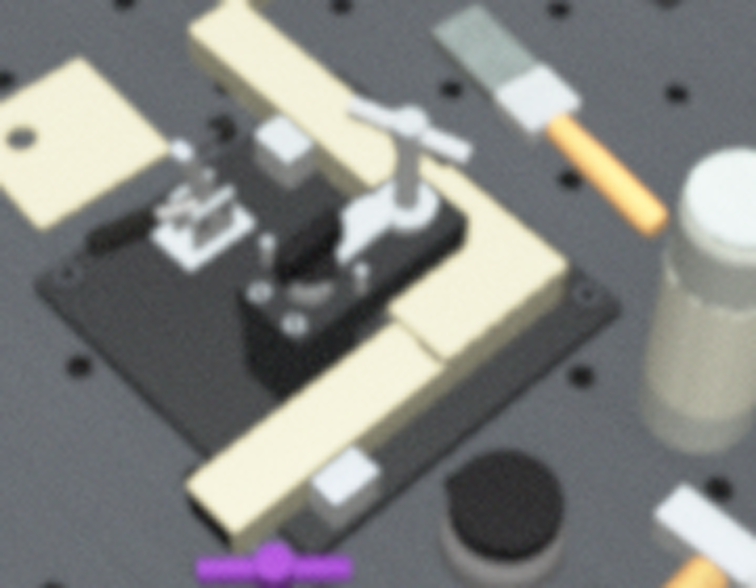

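View pics/tc.png

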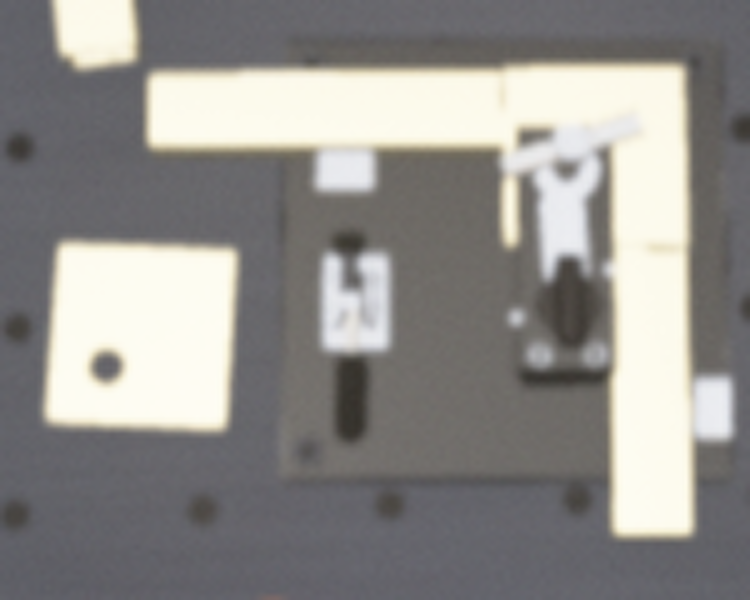

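Run:
```python
from h import *
t=load('top0');s=load('side0')
T=lambda u,v,z:atz(t,195+u/5,185+v/5,z); S=lambda u,v,z:atz(s,180+u/4.2,180+v/4.2,z)
print('pinbar T',T(570,142,.164),T(502,163,.158),T(638,122,.158))
print('pinbar S',S(409,125,.164),S(353,102,.158),S(468,153,.158))
print('knob T',T(568,258,.132),T(568,348,.132))
print('base corners T',T(288,40,.012),T(722,40,.012),T(283,480,.012),T(735,480,.012))
print('can',atz(t,375,180,.19),'clamp',T(350,240,.1),T(355,305,.05))
print('knob S',S(330,225,.132),S(285,265,.132))
```

```text
pinbar T [0.55907446 0.00495886 0.164     ] [0.55094436 0.03762572 0.158     ] [ 0.569272   -0.02845869  0.158     ]
pinbar S [0.56086524 0.00062462 0.164     ] [0.55432426 0.03535341 0.158     ] [ 0.57332887 -0.03012772  0.158     ]
knob T [0.50814019 0.00635933 0.132     ] [0.46421241 0.00800405 0.132     ]
base corners T [0.65273149 0.14969239 0.012     ] [ 0.64608627 -0.08903617  0.012     ] [0.41266303 0.15522731 0.012     ] [ 0.40625353 -0.08357627  0.012     ]
can [ 0.63007497 -0.15283089  0.19      ] clamp [0.52534425 0.11371938 0.1       ] [0.49946224 0.11388646 0.05      ]
knob S [ 0.50349496 -0.00064584  0.132     ] [ 0.46944917 -0.00331422  0.132     ]
```

```bash
python3 -m pendant '[[[4,-5,2,0,0,0.1,8.5],[8,-10,4,0,0,0.2,8.5],[12,-15,6,0,0,0.36,8.5],[15,-20,7,0,0,0.36,8.5],[18,-25,7,0,0,0.36,8.5]]]'; python3 -m pendant '[[[3.5,-5,0,0,0,0,8.5],[7,-10,0,0,0,0,8.5],[10.5,-15,0,0,0,0,8.5],[14,-20,0,0,0,0,8.5],[18,-25,0,0,0,0,8.5]]]'
python3 - <<'E'
from h import *
c=snap('wrist','w1');s=get_state();print(s['position'],s['tool_rot'],(-c['R'].T@c['t']),c['R'])
for X in([.56,.003,.164],[.49,.004,.132]):print(proj(c,X))
E
```

```text
time: 0.78
position: [0.3882, 0.2626, 0.3018]
tool_rot: [[0.033, 0.999, 0.001], [0.999, -0.033, 0.001], [0.001, 0.001, -1.0]]
force: [-0.2, 0.5, 0.8]
grip_width: 0.0846
time: 1.4
position: [0.567, 0.0134, 0.3011]
tool_rot: [[0.034, 0.999, 0.0], [0.999, -0.034, 0.0], [0.0, 0.0, -1.0]]
force: [1.1, 1.7, 0.5]
grip_width: 0.0849
[0.57094646 0.00808902 0.29914087] [[ 3.74012413e-02  9.99300250e-01 -3.95980640e-04]
 [ 9.99298107e-01 -3.74019908e-02 -2.09402817e-03]
 [-2.10737334e-03 -3.17383451e-04 -9.99997729e-01]] [0.50081689 0.01603125 0.4428844 ] [[ 3.56331818e-02  9.99364936e-01  2.58942568e-05]
 [ 9.64313347e-01 -3.43901906e-02  2.62520636e-01]
 [ 2.62354809e-01 -9.32947538e-03 -9.64926378e-01]]
[265.15108295 191.56761485]
[264.07891822 112.1779864 ]
```

View pics/w1.png

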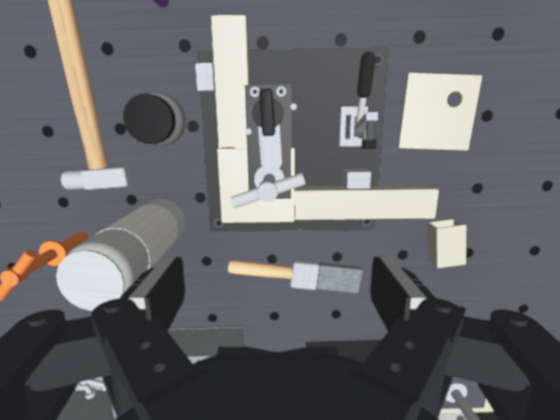

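Run:
```python
import cv2
a=cv2.imread('pics/w1.png')[70:220,210:330]; cv2.imwrite('pics/w1c.png',cv2.resize(a,None,fx=4,fy=4,interpolation=2))
```

```text
(no output)
```

View pics/w1c.png

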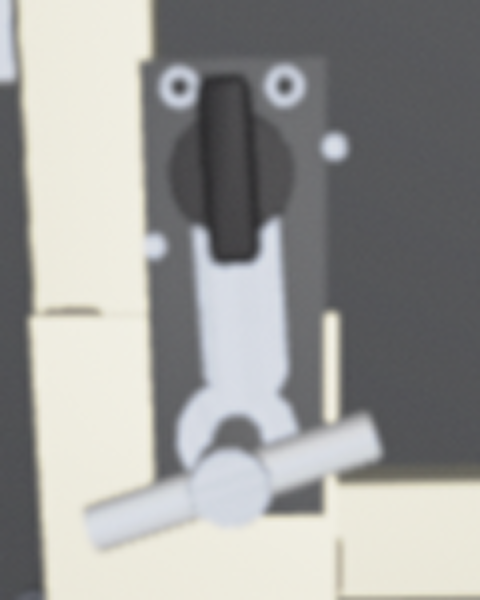

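Run:
```python
from h import *
c=load('w1')
P=lambda u,v,z:atz(c,210+u/4,70+v/4,z)
print('hub',P(231,487,.164),P(233,481,.158))
a,b=P(93,527,.158),P(373,435,.158);d=b-a;print('bar',a,b,np.degrees(np.arctan2(d[1],d[0])),np.hypot(*d[:2]))
a,b=P(223,80,.132),P(235,258,.132);d=b-a;print('knob',(a+b)/2,np.degrees(np.arctan2(d[1],d[0])),np.hypot(*d[:2]))
a,b=P(197,225,.106),P(279,225,.106);print('tongue',a,b)
a,b=P(145,65,.088),P(326,65,.088);a2,b2=P(156,440,.088),P(322,310,.088);print('arm',a,b,a2,b2)
t=load('top0')
```

```text
hub [0.56025305 0.00535086 0.164     ] [0.56013045 0.00564577 0.158     ]
bar [ 0.56992732 -0.02755365  0.158     ] [0.55052403 0.03819983 0.158     ] 106.4408784679929 0.06855660159534449
knob [0.49053215 0.0070104  0.132     ] 1.5166300614904038 0.0404247394861178
tongue [ 0.50287942 -0.00267051  0.106     ] [0.50363824 0.01861134 0.106     ]
arm [ 0.46154436 -0.01536471  0.088     ] [0.46325334 0.03256897 0.088     ] [ 0.56197042 -0.01840012  0.088     ] [0.52708415 0.02994515 0.088     ]
```

```bash
python3 -m pendant '[[[-5,-0.1,-3,0,0,0.06,5],[-8.05,-0.15,-7.5,0,0,0.06,5],[-8.05,-0.15,-12,0,0,0.06,5],[-8.05,-0.15,-15,0,0,0.06,5],[-8.05,-0.15,-15,0,0,0.06,5]]]'
python3 - <<'E'
from h import *
c=snap('wrist','w2');s=get_state();print(s['position'],s['tool_rot'][:,0],s['force'])
snap('side','s2');a=cv2.imread('pics/s2.png')[150:320,160:400]; cv2.imwrite('pics/s2c.png',cv2.resize(a,None,fx=3,fy=3,interpolation=2))
E
```

```text
time: 2.08
position: [0.4844, 0.014, 0.1494]
tool_rot: [[-0.026, 1.0, -0.004], [1.0, 0.026, 0.001], [0.001, -0.004, -1.0]]
force: [1.2, -0.4, 0.7]
grip_width: 0.05
[0.48548854 0.0139116  0.15100335] [-2.62275710e-02  9.99655972e-01  2.27868003e-04] [ 0.19766273 -0.81990325  0.77581159]
```

View pics/w2.png

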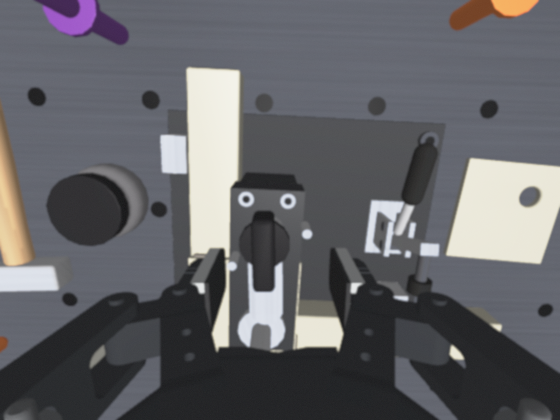

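View pics/s2c.png

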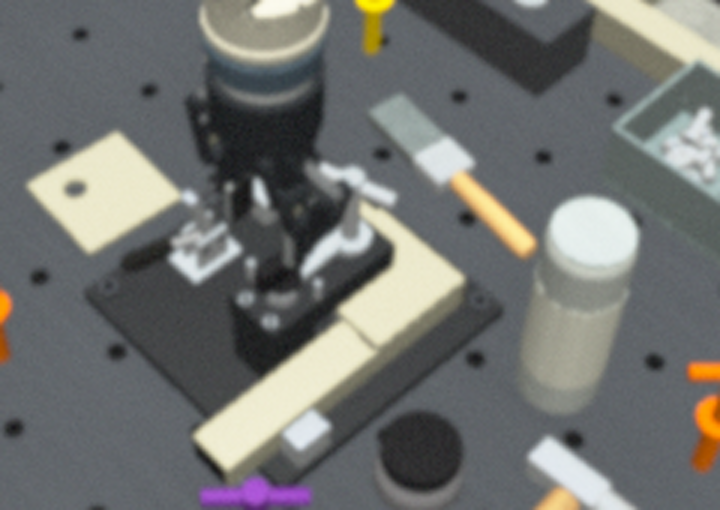

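```bash
python3 - <<'E'
from h import *
c=load('w2')
a,b=atz(c,264,214,.132),atz(c,262.5,289,.132);print(a,b,(a+b)/2)
E
python3 -m pendant '[[[0.5,-0.75,-1,0,0,0,5],[0.5,-0.75,-1,0,0,0,5]]]'
python3 - <<'E'
from h import *
s=get_state();print(s['position'],s['tool_rot'][:,0],s['force'],s['joint_velocities'])
E
```

```text
[0.46443725 0.00682399 0.132     ] [0.50852679 0.00658179 0.132     ] [0.48648202 0.00670289 0.132     ]
time: 2.42
position: [0.4913, 0.0058, 0.1409]
tool_rot: [[-0.026, 1.0, 0.0], [1.0, 0.026, -0.0], [-0.0, 0.0, -1.0]]
force: [0.9, 0.4, -0.4]
grip_width: 0.0501
[0.49128003 0.00578587 0.14092913] [-2.56829243e-02  9.99670128e-01 -1.49638607e-04] [ 0.85713824  0.43827085 -0.42092039] [ 0.00725958 -0.00886099  0.002558    0.01712705  0.00421241  0.00860652]
```

```bash
python3 -m pendant '[[[-0.2,0.05,-1.5,0,0,0,5],[-0.2,0.05,-2.9,0,0,0,5],[-0.2,0.05,-2.9,0,0,0,5],[-0.2,0.05,-2.9,0,0,0,1],[-0.2,0.05,-2.9,0,0,0,0.5]]]';python3 -m pendant '[[[0,0,0,0,0,0,0.5],[0,0,0,0,0,0,0.5],[0,0,0,0,0,0,0.5]]]'
python3 - <<'E'
from h import *
c=snap('wrist','w3');s=get_state();print(s['position'],s['tool_rot'][:,0],s['force'],s['torque'])
E
```

```text
time: 3.05
position: [0.4891, 0.0068, 0.1125]
tool_rot: [[-0.026, 1.0, 0.001], [1.0, 0.026, -0.0], [-0.0, 0.001, -1.0]]
force: [0.7, -0.5, 1.2]
grip_width: 0.0138
time: 3.42
position: [0.4892, 0.0062, 0.1127]
tool_rot: [[-0.026, 1.0, 0.001], [1.0, 0.026, -0.002], [-0.002, 0.001, -1.0]]
force: [-0.7, -6.3, 4.5]
grip_width: 0.0119
[0.48915142 0.00616658 0.11273276] [-0.02581516  0.99966555 -0.00153494] [-2.7229683  -4.98010585  6.10298676] [-0.85266317  0.28571526  0.03082432]
```

View pics/w3.png

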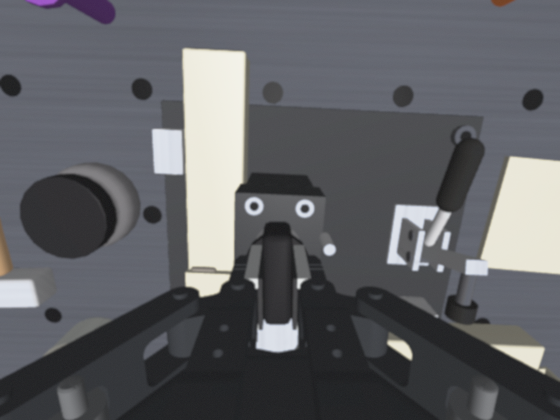

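```bash
python3 -m pendant '[[[0,0,0,0,0,0.15,0.5],[0,0,0,0,0,0.3,0.5],[0,0,0,0,0,0.45,0.5],[0,0,0,0,0,0.6,0.5],[0,0,0,0,0,0.75,0.5]]]'
python3 - <<'E'
from h import *
s=get_state();print(s['position'],np.degrees(np.arctan2(s['tool_rot'][1,0],s['tool_rot'][0,0])),s['force'],s['torque'])
E
```

```text
time: 4.1
position: [0.4894, 0.0055, 0.1128]
tool_rot: [[-0.703, 0.711, 0.001], [0.711, 0.703, -0.003], [-0.003, -0.001, -1.0]]
force: [-0.5, -8.8, 4.0]
grip_width: 0.0115
[0.48938484 0.00552849 0.11275364] 134.69353629331377 [-0.45964345 -8.75892112  4.04508695] [-1.66752647  0.12505224 -0.13762551]
```

```bash
python3 -m pendant '[[[0,0,0,0,0,0.15,0.5],[0,0,0,0,0,0.3,0.5],[0,0,0,0,0,0.38,0.5],[0,0,0,0,0,0.38,0.5]]]'
cat > st.py <<'E'
from h import *
s=get_state();print(s['time'],s['position'].round(4),np.degrees(np.arctan2(s['tool_rot'][1,0],s['tool_rot'][0,0])).round(2),'F',s['force'].round(1),'T',s['torque'].round(2),s['grip_width'])
E
python3 st.py; for i in 1 ; do python3 -m pendant '[[[0,0,0,0,0,0.05,0.5],[0,0,0,0,0,0.05,0.5]]]' >/dev/null; python3 st.py; done
```

```text
time: 4.6
position: [0.4897, 0.0053, 0.1128]
tool_rot: [[-0.915, 0.403, 0.002], [0.403, 0.915, -0.003], [-0.003, -0.002, -1.0]]
force: [0.8, -9.2, 3.2]
grip_width: 0.0117
4.6 [0.4897 0.0053 0.1128] 156.25 F [ 0.8 -9.2  3.2] T [-1.86 -0.05 -0.02] 0.01167224770572649
4.85 [0.4897 0.0053 0.1128] 159.09 F [ 1.3 -9.4  2.6] T [-1.85 -0.11  0.03] 0.011834999062453883
```

```bash
python3 -m pendant '[[[0,0,0,0,0,0.04,0.5],[0,0,0,0,0,0.04,0.5]]]' >/dev/null; python3 st.py;python3 -m pendant '[[[0,0,0,0,0,0.04,0.5],[0,0,0,0,0,0.04,0.5]]]' >/dev/null; python3 st.py
python3 - <<'E'
from h import *
snap('wrist','w4'); snap('top','t4');a=cv2.imread('pics/t4.png')[185:305,195:345]; cv2.imwrite('pics/t4c.png',cv2.resize(a,None,fx=5,fy=5,interpolation=2))
E
```

```text
5.1 [0.4897 0.0053 0.1128] 161.32 F [  0.2 -10.4   3.2] T [-1.81 -0.09 -0.59] 0.011519000581274176
5.35 [0.4898 0.0053 0.1128] 163.54 F [ 1.5 -9.3  1.9] T [-1.77 -0.11 -1.44] 0.011814009501588561
```

View pics/w4.png

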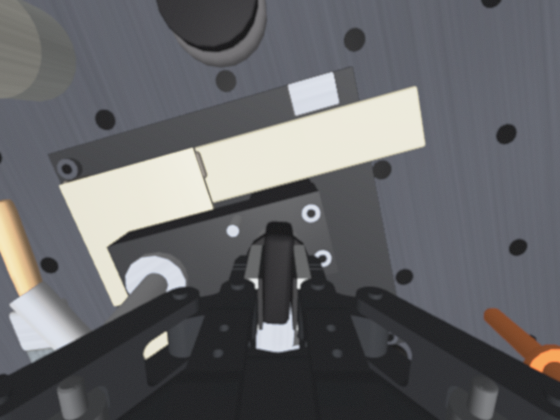

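```bash
python3 -m pendant '[[[0,0,0,0,0,-0.02,0.5],[0,0,0,0,0,-0.03,1.5],[0,0,0,0,0,-0.03,3],[0,0,0,0,0,-0.03,3],[0,0,3,0,0,-0.03,3.5]]]' >/dev/null; python3 st.py;python3 -m pendant '[[[0,0,4,0,0,0,4],[0.5,0,8,0,0,0.15,5],[1.5,0,11,0,0,0.3,6],[3,0,13,0,0,0.45,6],[3,0,13,0,0,0.6,6]]]' >/dev/null; python3 st.py;python3 - <<'E'
from h import *
snap('wrist','w5'); 
E
```

```text
6.075 [0.4874 0.0073 0.1407] 162.01 F [1.3 0.4 0.6] T [ 0.04 -0.    0.06] 0.035155503196622764
6.7 [0.52   0.007  0.2732] -163.33 F [ 0.8 -0.3 -1.1] T [ 0.01  0.02 -0.  ] 0.06007651573213076
```

View pics/w5.png

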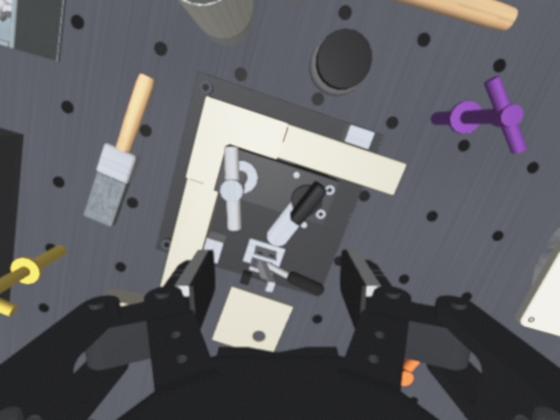

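Run:
```python
from h import *
a=cv2.imread('pics/w5.png')[130:260,200:350]; cv2.imwrite('pics/w5c.png',cv2.resize(a,None,fx=5,fy=4.5*5/4.5,interpolation=2)[:600])
```

```text
(no output)
```

View pics/w5c.png

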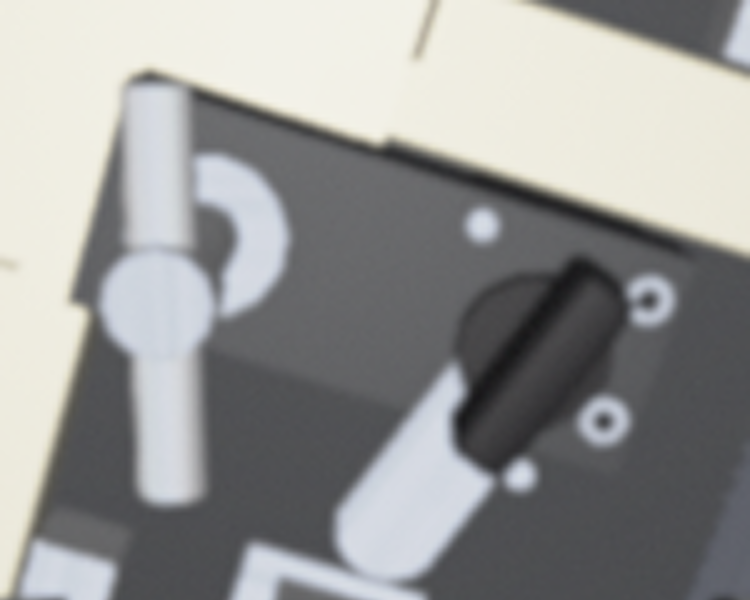

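Run:
```python
from h import *
c=load('w5')
P=lambda u,v,z:atz(c,200+u/5,130+v/5,z)
ang=lambda a,b:np.degrees(np.arctan2(*(b-a)[1::-1]))
a,b=P(157,85,.158),P(170,500,.158);print(a,b,(a+b)/2,ang(a,b),np.linalg.norm(a-b)); print('hub',P(158,302,.164))
a,b=P(594,280,.132),P(490,443,.132);print('knob',(a+b)/2,ang(a,b),np.linalg.norm(a-b))
# tongue edges
for p,q in(((445,378),(340,505)),((492,488),(425,572))):print(ang(P(*p,.106),P(*q,.106)))
```

```text
[ 0.56953094 -0.02818863  0.158     ] [0.5497949  0.03965595 0.158     ] [0.55966292 0.00573366 0.158     ] 106.21975254355499 0.0706569077843338
hub [0.5599833  0.00490667 0.164     ]
knob [0.49147618 0.00346498 0.132     ] 75.9222712399071 0.03632844275079933
68.28018273712044
70.11745478437106
```

```bash
python3 -m pendant '[[[2,-0.1,-1,0,0,0,5],[3.98,-0.17,-4,0,0,0,5],[3.98,-0.17,-8,0,0,0,5],[3.98,-0.17,-8,0,0,0,5]]]' >/dev/null; python3 st.py
```

```text
7.25 [0.5575 0.0054 0.1885] -163.78 F [-1.1 -0.7  1.1] T [-0.06  0.02 -0.07] 0.05002147123698405
```

```bash
python3 -m pendant '[[[0,0,-0.5,0,0,0,5],[0,0,-0.5,0,0,0,5]]]' >/dev/null; python3 st.py;  python3 - <<'E'
from h import *
c=snap('wrist','w6');print(proj(c,[.5598,.0053,.164]))
E
```

```text
7.5 [0.5591 0.0051 0.1881] -163.68 F [0.  0.6 0.4] T [-0.02 -0.06  0.01] 0.05021397822001824
[276.52925003 244.6035608 ]
```

View pics/w6.png

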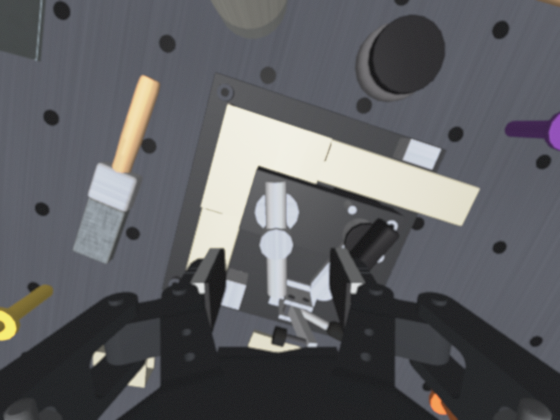

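```bash
python3 -m pendant '[[[0.05,0,-2.4,0,0,0,5],[0.05,0,-4.8,0,0,0,5],[0.05,0,-4.8,0,0,0,4],[0.05,0,-4.8,0,0,0,3],[0.05,0,-4.8,0,0,0,2.6]]]' >/dev/null; python3 st.py
python3 - <<'E'
from h import *
c=snap('wrist','w7');a=c['color'][150:400,160:400,::-1];cv2.imwrite('pics/w7c.png',cv2.resize(a,None,fx=2.4,fy=2.4,interpolation=2))
E
```

```text
8.175 [0.5597 0.0051 0.1403] -163.65 F [-0.3  0.4 -0.1] T [0.03 0.01 0.04] 0.02594403229500626
```

View pics/w7c.png

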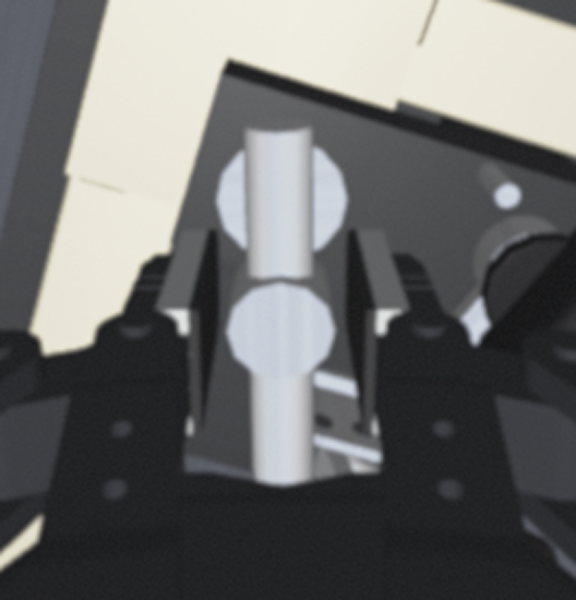

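```bash
python3 -m pendant '[[[0,0,0,0,0,0,2.2],[0,0,0,0,0,0,1.9],[0,0,0,0,0,0,1.5],[0,0,0,0,0,0,0.5],[0,0,0,0,0,0,0.5]]]' >/dev/null; python3 st.py; python3 -m pendant '[[[0,0,0,0,0,0,0.5],[0,0,0,0,0,0,0.5]]]' >/dev/null; python3 st.py
```

```text
8.85 [0.5594 0.0051 0.1393] -163.65 F [1.8 0.8 3. ] T [ 0.09 -0.31  0.01] 0.011036149138991657
9.1 [0.5594 0.0052 0.1393] -163.64 F [1.6 1.  4.6] T [ 0.2  -0.46  0.  ] 0.011185244837647816
```

```bash
python3 -m pendant '[[[0,0,0.3,0,0,0,0.5],[0,0,0.6,0,0,0,0.5],[0,0,0.6,0,0,0,0.5]]]' >/dev/null; python3 st.py
python3 - <<'E'
from h import *
c=snap('wrist','w8');a=c['color'][150:400,160:400,::-1];cv2.imwrite('pics/w8c.png',cv2.resize(a,None,fx=2.4,fy=2.4,interpolation=2))
E
```

```text
9.475 [0.5588 0.0051 0.145 ] -163.65 F [ 0.1 -0.3 -2.9] T [ 0.   -0.05 -0.06] 0.0112262872875178
```

View pics/w8c.png

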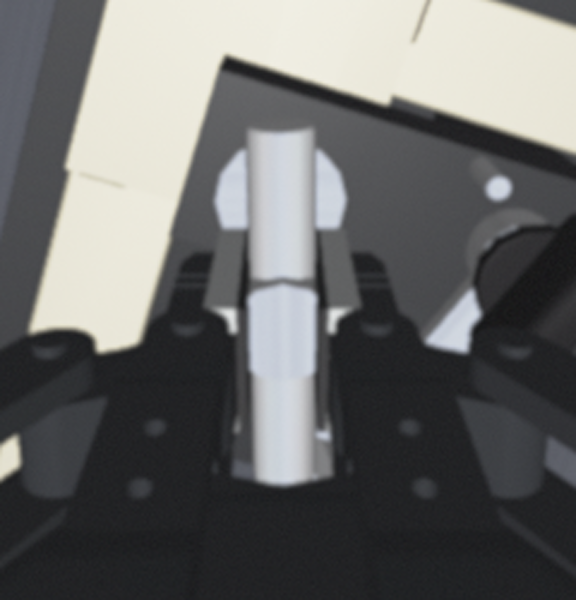

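```bash
python3 -m pendant '[[[0,0,0.3,0,0,0,0.5],[0,0,0.6,0,0,0,0.5],[0,0,0.9,0,0,0,0.5],[0,0,1.2,0,0,0,0.5],[0,0,1.2,0,0,0,0.5]]]' >/dev/null; python3 st.py
```

```text
10.15 [0.5592 0.0051 0.1573] -163.65 F [-1.1 -1.2 -1.6] T [0.   0.03 0.02] 0.01121800413785892
```

```bash
python3 -m pendant '[[[0,0,0.35,0,0,0,0.5],[0,0,0.7,0,0,0,0.5],[0,0,1.1,0,0,0,0.5],[0,0,1.5,0,0,0,0.5],[0,0,1.7,0,0,0,0.5]]]' >/dev/null; python3 st.py;python3 -m pendant '[[[0,0,0,0,0,0,0.5],[0,0,0,0,0,0,0.5]]]' >/dev/null; python3 st.py
python3 - <<'E'
from h import *
snap('side','s9');snap('wrist','w9');a=cv2.imread('pics/s9.png')[150:320,160:400]; cv2.imwrite('pics/s9c.png',cv2.resize(a,None,fx=3.3,fy=3.3,interpolation=2))
E
python3 st.py
```

```text
10.775 [0.5592 0.0051 0.1744] -163.65 F [ 0.6  0.1 -2.4] T [-0.03 -0.    0.03] 0.011412363824237028
11.025 [0.559  0.0052 0.1739] -163.65 F [ 0.2 -0.1 -2. ] T [-0.02  0.03 -0.02] 0.011217643719385835
11.125 [0.559  0.0052 0.1739] -163.65 F [-0.1  0.4 -2.9] T [-0.04  0.01 -0.02] 0.011457235626405628
```

View pics/s9c.png

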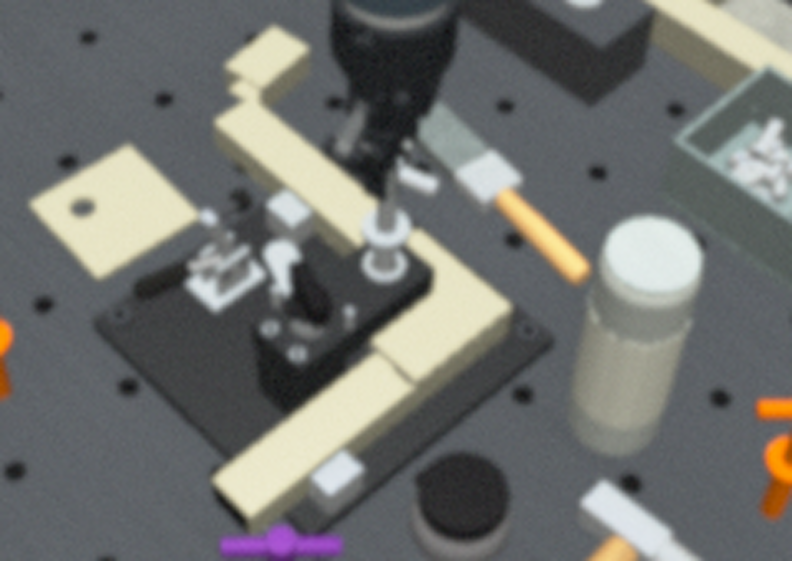

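View pics/w9.png

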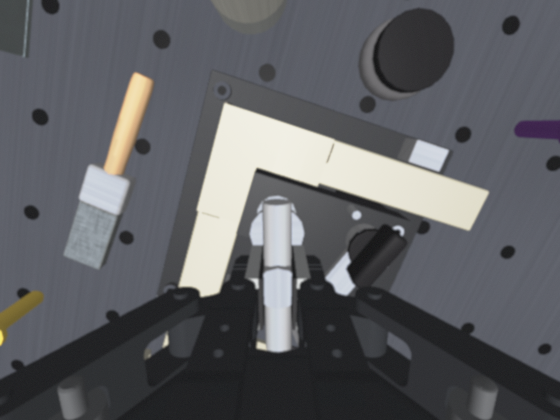

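Run:
```python
from h import *
c=load('s9')
for z in(.093,.124,.134,.139):print(z,(proj(c,[.5597,.0045,z])-[160,150])*3.3)
d=np.abs(load('s9')['color'].astype(int)-load('side0')['color']).max(2)
for n,(u,v) in dict(can=(350,250),jar=(300,302),hammer=(345,315),plate=(192,213),brush=(310,205),frame=(250,280)).items(): print(n,d[v-12:v+12,u-12:u+12].mean().round(1))
close_job()
```

```text
0.093 [378.84530156 260.79902582]
0.124 [380.15890327 232.80661703]
0.134 [380.5947336  223.51922012]
0.139 [380.81493096 218.82688864]
can 16.8
jar 7.8
hammer 16.2
plate 20.4
brush 15.8
frame 16.5
the job is handed in; nothing more can be done
```

The lock knob is at its stop, and the pin is held about 34.5 mm up in its bush. I've handed the job in at about 11.1 s on the clock.

- **Knob:** I gripped the bar and turned it anticlockwise. At about 161–163° jaw heading the resisting torque rose from about 0 to 1.4 N m, which is the stop. After release, the tongue measured about 69–70° in world axes. With the fixture turned about −1.5°, that is about 1.24 rad against the 1.25 stop. The bar's top face alone gave a rougher 76°. I judged that reading poor and relied on the tongue and the torque.
- **Pin:** I gripped the T-handle at its centre and drew it straight up, from 139.3 to 173.9 mm at the tool. That puts the tip at about 64.5 mm, clear of the gusset top at 48 mm, with about 23 mm of the 28 mm bush still guiding it.
    - **Forces:** In the readings taken during the lift, sideways force stayed below about 2 N. The final vertical reading of −2 to −3 N fits the pin's weight.
    - **Height check:** In the side picture the collar stands off the bush at about the right height, within 1–2 mm.
- **Frame and bystanders:** They look unmoved in the last pictures. I also ran a pixel difference against the first side picture. It came out at about 8–20 grey levels everywhere I checked, and I can't tell how much of that is image noise. It is not proof either way.

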